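Set the polariser ring of a bench polariscope

TASK

Zero the polariscope and set its angle: push the ring's upright lever round until it is home against the stop at the zero end of the scale, then push it back the other way until the ring's pointer is opposite the nose of the small steel rider clipped on the scale, and leave it there. Push the lever with a fingertip or the outside of the fingers only, never pinching it; leave the rider where it is clipped, the specimen lying on the stage, and leave the bottle, tin and brush beside it undisturbed. Finish with the hand clear of everything.

Things in the scene. Friction and masses are not known exactly. Their poses are not given: they have to be found in the camera images.
- polariscope: The instrument, fixed to the bench: round white housing, 224 mm diameter, 50 mm high. The aluminium polariser ring (radius 62 to 84 mm, top 62 mm above the bench) turns round a fixed white stage (radius 58 mm, top 60 mm). Origin: on the ring's axis at bench level, z up. A 120 degree scale of white marks lies centred on its -x side, roughly facing the robot; its zero end is 120 degrees anticlockwise (from above) from +x.
- stop_top (a point): Top centre of the fixed steel stop block (14 by 10 mm, 14 mm tall) just beyond the zero end of the scale, 91 mm from the ring's axis; this point is 64 mm above the bench. The pointer rests against it at zero.
- ring (a joint): Angle of the polariser ring (rad): 0 when the pointer is home against the stop block at the zero end, growing anticlockwise seen from above, to 2.09 at the far end of the scale. It turns stiffly (about 3 N at the lever, a little more when pushed fast) and stays where it is left.
- lever_mid (a point): The upright lever on the ring, at its mid height: a vertical round black handle 14 mm in diameter (rounded 17 mm ball top), on the same radius as the pointer, 73 mm from the ring's axis, free-standing from 65 to 119 mm above the bench; this point is 90 mm above the bench on the handle's axis.
- pointer_tip (a point): Tip of the ring's flat brass pointer, which runs outwards from the foot of the lever: 92 mm from the ring's axis, 63 mm above the bench.
- rider_tip (a point): Tip of the inward-pointing nose of the rider, a small steel index clip (14 mm wide, 10 mm tall above the scale, top 60 mm above the bench) that sits over the outer rim of the scale, 94 to 121 mm from the ring's axis. This point is 94 mm from the axis, 55 mm above the bench. The clip can slide round the rim if it is knocked (about 4 N); it does not obstruct the pointer or lever.
- specimen_mid (a point): Centre of the loose amber U-shaped photoelastic specimen (40 by 36 mm, 8 mm thick, 25 g) lying on the stage near its middle, top 68 mm above the bench.
- bottle_mid (a point): A loose white bottle of lens cleaner with black cap (42 mm diameter, 95 mm tall) standing beside the instrument; this point is on its axis 45 mm up.
- tin_mid (a point): A small loose grey metal tin with a clasp (62 by 46 by 36 mm) on the other side of the instrument; this point is its centre.
- brush_grip (a point): A loose brush, 140 mm long, lying on the bench beyond the instrument; this point is on its handle.

How it is judged:
By the outcome, as a careful person would: the job done as asked, in the order asked, and still so for the second after the job is handed in, with the robot touching nothing.
It also fails if it takes over 64 s, if anything falls off the work surface, if the arm or the gripper's body presses on something with over 40 N, if the wrist force passes 120 N, or if a joint passes its speed limit or range.

ROBOT

A 6-joint arm with a two-finger parallel gripper is mounted at the origin on the work surface. World frame = base frame: x ahead of the robot, y to its left, z up, the work surface at z = 0. Lengths are in m, angles in rad, forces in N, time in s.
With the tool pointing down it reaches from about 0.325 to 0.775 m from the base axis. Payload 5.5 kg.
Tool frame: the origin (TCP) lies between the finger pads; the fingertips stand 8 mm ahead of it and the grasp point (between the pads) lies 11 mm behind it (tcp_to_tips is the distance from the TCP to the fingertips, in m); z points along the fingers, y is the direction in which the jaws open and shut (so a half turn about z gives the same grasp; the last joint's range is limited). The gripper opens to 88 mm and grips with 3 to 60 N. Pads are 20 mm wide; open, the fingers measure 115 mm over their backs; the gripper's body (75 mm by 178 mm) begins 61 mm behind the grasp point.
Start: joints at [1.075, 0.091, 1.231, -0, 1.82, -0.057], TCP at [0.255, 0.543, 0.231] pointing down, gripper open.
Joint ranges: [-2.87, 2.87], [-0.86, 2.18], [0.17, 2.46], [-1.51, 4.65], [0.06, 2.69], [-2.65, 2.65]. Speed limits (rad/s): [2.57, 2.57, 3.01, 3.14, 3.14, 3.14].

INTERFACE

Orientations are given as a unit quaternion [w, x, y, z].
In Python, from bench import * gives the robot as it stands. Calls block until the motion is done:
- move_to(position, orientation): joint-space move of the TCP to a pose.
- move_l(position, speed=0.15, orientation=None): straight line of the TCP; orientation=None keeps the orientation; speed is the mean speed in m/s.
- movej(angles): joint-space move.
- gripper_open() and close(): open the fingers fully, or close them until they stop; the grip force is fixed at half the most.
- hold(seconds).
- inverse_kinematics(position, orientation): joint angles nearest the present ones, or None.
- state(): the state.
- get_image(name): name is "scene" or "top" or "wrist"; returns a dict with "frame" (400x640x3 uint8, blue, green, red), "depth" (400x640 float32, m along the optical axis (not along the pixel's ray), 0 where there is no reading), "camera_matrix" (3x3 intrinsics, pixels), "k1" (the pictures are not rectified: a ray, as slopes to the right and down, at radius r is drawn at 1 + k1 r^2 times it, then the intrinsics apply), "view" (4x4, takes a point from world to camera coordinates). Camera axes: x right, y up, looking along -z (the intrinsics and any distortion apply to the point x, -y, -z); pixel columns grow to the right and rows downward; lengths in m; the calibration is good to about 2 mm. A picture is of the moment at which its call begins.
A pose or a line that the arm cannot do raises IKError and nothing moves.
- job_done(): hands the job in, once; it reports no verdict.
The state is a dict: "time": time; "joint_pos": joint angles; "dq": joint speeds; "joint_torque": joint torques, N m; "ee_pos": TCP position; "ee_rot": TCP orientation; "ft_force": force on the tool from outside, world axes, zero at the start; "moment": the same for the moment, N m; "finger_gap": finger opening in m.
Only numpy, scipy, OpenCV 4.12 (cv2) and the standard library are available. Lean on these libraries where they do the work, as an engineer would, in place of code of your own. Each camera call takes 0.05 s, during which the arm holds its last target. There are 200 camera calls.

## Working session

There is one attempt and no reset: what is moved stays moved. The work goes in short steps, each a Python script; the robot and the scene stay as the last script left them, time stands still between calls to the robot, and variables do not carry over. Pictures are saved under pics/ and viewed, about 8 in all and at most 12, crops included, and the job is handed in when it is done.

```bash
mkdir -p pics; cat > h.py <<'E'
from bench import *
import numpy as np, cv2
def snap(n,f,crop=None,s=1):
    im=get_image(n); np.savez('pics/'+f+'.npz',**{k:np.array(v) for k,v in im.items()})
    a=im['frame']
    if crop: x0,y0,x1,y1=crop; a=a[y0:y1,x0:x1]
    if s!=1: a=cv2.resize(a,None,fx=s,fy=s,interpolation=cv2.INTER_CUBIC)
    cv2.imwrite('pics/'+f+'.png',a); return im
def load(f): return dict(np.load('pics/'+f+'.npz'))
def ray(im,u,v):
    K=im['camera_matrix'];k=float(im['k1'])
    d=np.array([(u-K[0,2])/K[0,0],(v-K[1,2])/K[1,1]]);s=d.copy()
    for _ in range(20): s=d/(1+k*(s@s))
    V=im['view'];R=V[:3,:3];c=-R.T@V[:3,3]
    return c,R.T@np.array([s[0],-s[1],-1])
def atz(im,u,v,z):
    c,d=ray(im,u,v); return c+d*(z-c[2])/d[2]
def proj(im,p):
    V=im['view'];q=V[:3,:3]@np.asarray(p)+V[:3,3];s=np.array([q[0],-q[1]])/-q[2]
    s=s*(1+float(im['k1'])*(s@s));K=im['camera_matrix'];return np.array([K[0,0]*s[0]+K[0,2],K[1,1]*s[1]+K[1,2]])
E
python3 - <<'E'
from h import *
snap('top','t0');snap('scene','s0');print(state())
E
```

```text
{'time': 0.1, 'joint_pos': array([ 1.07531044e+00,  9.17975260e-02,  1.23176352e+00, -9.98994825e-06,
        1.81980110e+00, -5.67154642e-02]), 'dq': array([ 0.00020145, -0.00207513, -0.00379954, -0.00185618, -0.00075227,
       -0.00112946]), 'joint_torque': array([ 2.04940545e-03, -4.47854662e+01, -4.07569098e+01,  7.00395321e-02,
        2.84614210e-02, -1.40579591e-04]), 'ee_pos': array([0.25478871, 0.54293612, 0.22961269]), 'ee_rot': array([-2.36528298e-04,  2.17630724e-01,  9.76030781e-01, -8.52556034e-04]), 'ft_force': array([ 0.0113893 , -0.16441875, -0.45720634]), 'moment': array([ 0.00444895,  0.01445178, -0.00956341]), 'finger_gap': 0.08793177830286576}
```

View pics/t0.png

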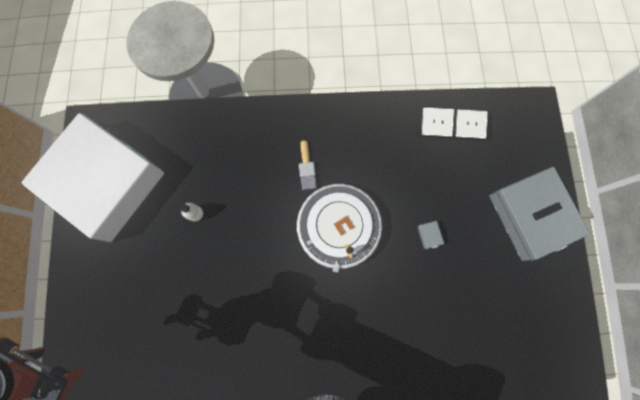

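View pics/s0.png

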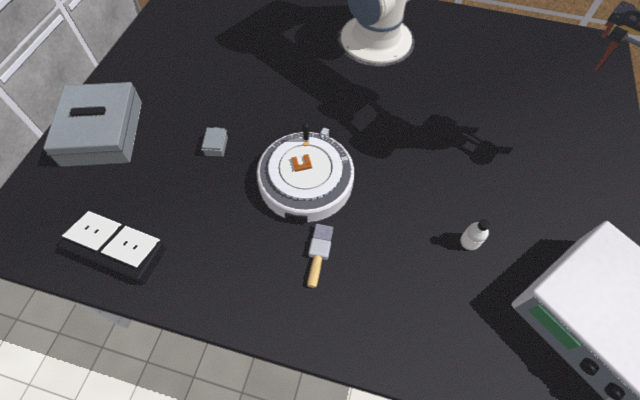

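```bash
python3 - <<'E'
from h import *
im=load('t0');a=im['frame'][176:280,285:395]
cv2.imwrite('pics/t0c.png',cv2.resize(a,None,fx=5.5,fy=5.5,interpolation=cv2.INTER_CUBIC))
c,d=ray(im,320,200);print(c,d)
print(atz(im,339,226,.05),[proj(im,[.5,0,0]),proj(im,[0,0,0])])
E
```

```text
[ 0.40673502 -0.00568173  1.02470519] [ 0.2041158  -0.00604004 -0.9789554 ]
[ 0.53851874 -0.05801276  0.05      ] [array([317.60224396, 243.57104606]), array([326.5455256 , 442.99032505])]
```

View pics/t0c.png

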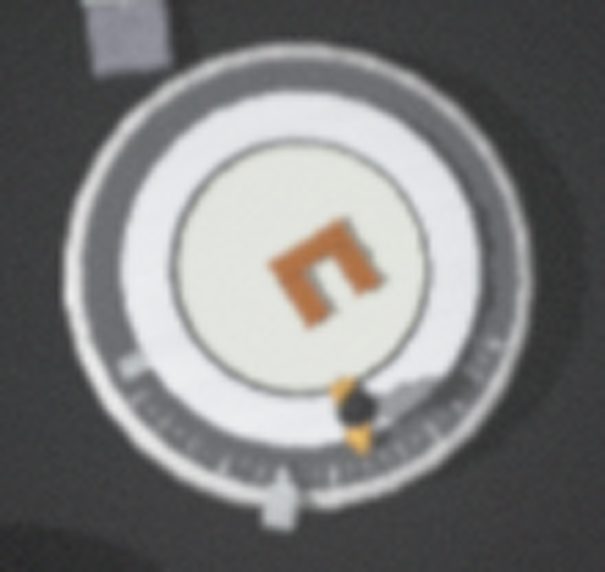

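```bash
cat >> h.py <<'E'
def quat(yd): # tool down, tool y at world yaw yd
    t=(np.pi/2-yd)/2  # q=(0,a,b,0): y=(2ab,b2-a2)
    return np.array([0,np.sin(t),np.cos(t),0])
E
python3 - <<'E'
from h import *
im=load('t0')
for n,u,v,z in [('stage',301.5,266,.06),('ring',301,268,.062),('stop',133,360,.064),('rider',284,475,.055),('ptr',363,452,.063)]:
    print(n,atz(im,285+u/5.5-.4,176+v/5.5-.4,z).round(4))
close()
q=quat(np.deg2rad(64.9)); 
move_to([.255,.543,.33],q)
move_to([.42,-.058,.33],quat(np.deg2rad(90)))
hold(.3)
w=snap('wrist','w1'); c,d=ray(w,320,200); print('cam',c,d,state()['ee_pos'],state()['time'],state()['finger_gap'])
E
```

```text
stage [ 0.5424 -0.0589  0.06  ]
ring [ 0.5412 -0.0585  0.062 ]
stop [0.5016 0.0218 0.064 ]
rider [ 0.4461 -0.0456  0.055 ]
ptr [ 0.4545 -0.0821  0.063 ]
cam [ 0.35117377 -0.05911272  0.48480655] [ 0.24637649 -0.0167661  -0.96918157] [ 0.42010287 -0.05777715  0.33001298] 4.5 0.0006961607160041818
```

View pics/w1.png

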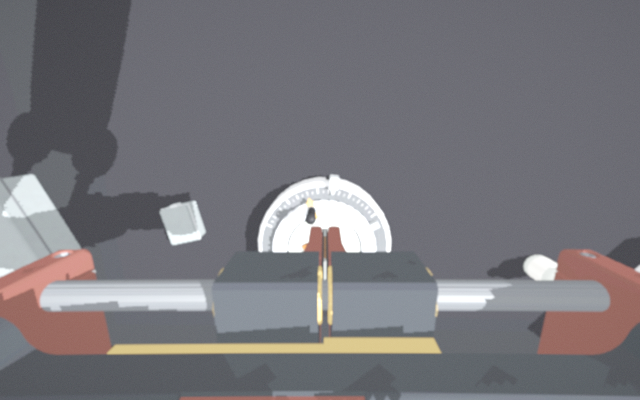

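```bash
python3 - <<'E'
from h import *
move_to([.43,-.005,.17],quat(np.pi/2))
hold(.3)
w=snap('wrist','w2',(190,130,390,280),4); print(state()['time'])
E
```

```text
5.5667
```

View pics/w2.png

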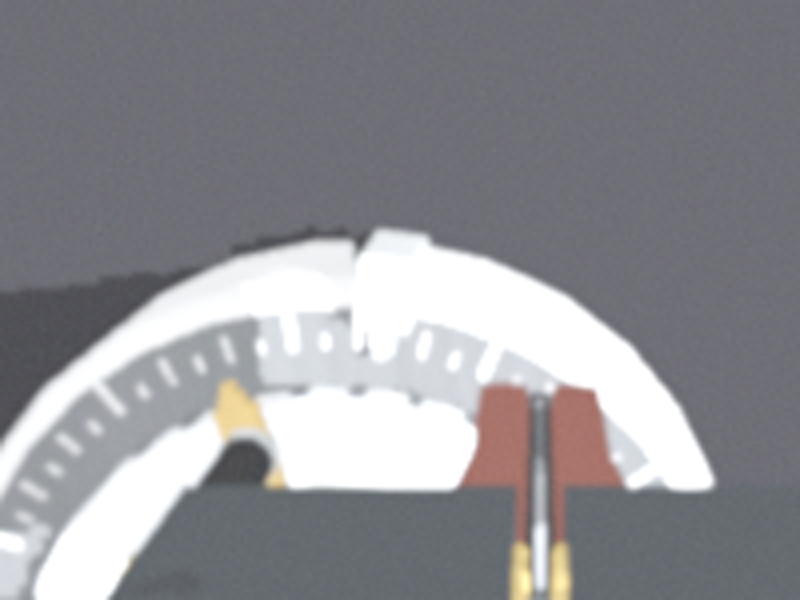

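```bash
python3 - <<'E'
from h import *
im=load('w2')
for n,u,v,z in [('rider',384,358,.055),('ptr',230,381,.063)]:
    p=atz(im,190+u/4-.4,130+v/4-.4,z); d=p[:2]-[.542,-.0587]
    print(n,p.round(4),np.hypot(*d).round(4),np.rad2deg(np.arctan2(d[1],d[0]))%360)
E
```

```text
rider [ 0.451  -0.0466  0.055 ] 0.0918 172.42616160749472
ptr [ 0.4543 -0.0838  0.063 ] 0.0912 195.94026430917145
```

```bash
cat >> h.py <<'E'
C=np.array([.542,-.0587])
def pose(phi,s,z=.086):
    f=np.deg2rad(phi); r=np.array([np.cos(f),np.sin(f)]); t=np.array([-r[1],r[0]])
    return np.r_[C+.073*r+s*t,z], quat(f-np.pi/2)
def go(phi,s,z=.086,v=.08):
    p,q=pose(phi,s,z); move_l(p,v,q)
def ft(phi):
    f=np.deg2rad(phi); F=state()['ft_force']; return float(F[0]*-np.sin(f)+F[1]*np.cos(f)), float(F[2])
E
python3 - <<'E'
from h import *
p,q=pose(196,.034,.17); move_to(p,q)
go(196,.034); hold(.2); print('free',ft(196))
for s in np.arange(.026,.0125,-.001):
    go(196,s,v=.03); F=ft(196)
    print(round(s,4),F,state()['time'])
    if F[0]>2: break
np.save('s.npy',s)
E
```

```text
free (-0.05595593427409966, -0.785200455506236)
0.026 (0.056804337332231135, -0.3916190992015928) 7.925
0.025 (0.04167650814264738, -0.9845114509989765) 8.175
0.024 (0.32972624461247835, 0.32752249387410753) 8.425
0.023 (0.659566317163086, 0.3299296646118065) 8.675
0.022 (0.6524955571350106, 0.106585659442994) 8.925
0.021 (0.005784430682709001, 0.10590061903219011) 9.175
0.02 (0.37772371736163285, 0.11985081172443207) 9.425
0.019 (-0.32500612480992486, 0.14238132103089343) 9.675
0.018 (1.0601059110956566, -0.6906877202862194) 9.925
0.017 (2.3781640242062387, -0.7659908705979646) 10.175
```

```bash
python3 - <<'E'
from h import *
s=.017
phi=196
while phi>132: 
    phi-=8; go(phi,s,v=.05); print(phi,np.round(ft(phi),1),round(state()['time'],2))
while phi>112:
    phi-=1; go(phi,s,v=.03); F=ft(phi); print(phi,np.round(F,1),round(state()['time'],2))
    if F[0]>9: break
E
```

```text
188 [ 2.3 -0.3] 10.53
180 [ 1.  -0.1] 10.89
172 [ 1.3 -0.2] 11.25
164 [ 1.6 -0.1] 11.61
156 [ 1.  -0.7] 11.97
148 [ 0.9 -0.5] 12.32
140 [1.  0.1] 12.68
132 [ 2.1 -0.4] 13.04
131 [2.3 1.2] 13.29
130 [3.1 0.6] 13.54
129 [2.3 0.6] 13.79
128 [2.9 1. ] 14.04
127 [1.7 0.2] 14.29
126 [4.5 0.8] 14.54
125 [9.6 2.2] 14.79
```

```bash
python3 - <<'E'
from h import *
s=.017
for phi in (124.3,123.8): go(phi,s,v=.03); hold(.1); print(phi,np.round(ft(phi),1))
go(125,.034); go(125,.034,.17,.15)
p,q=pose(125,-.036,.17); 
snap('top','t3',(285,176,395,280),5.5)
move_l(p,.2,q); print(state()['time'],state()['joint_pos'])
E
```

```text
124.3 [12.7  3.9]
123.8 [15.5  5.7]
17.1333 [-2.30436458e-02 -1.00408389e-01  1.53080018e+00 -4.71004911e-04
  1.71396642e+00 -6.34692667e-01]
```

View pics/t3.png

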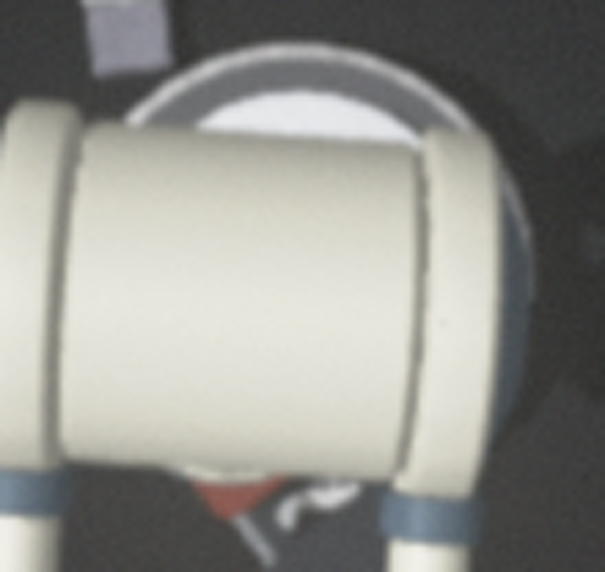

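```bash
cat >> h.py <<'E'
def look(phi,s,f,r=.112,z=.17):
    a=np.deg2rad(phi); rr=np.array([np.cos(a),np.sin(a)]); t=np.array([-rr[1],rr[0]])
    move_to(np.r_[C+r*rr+s*t,z],quat(a-np.pi/2)); hold(.25); return snap('wrist',f,(190,130,390,280),4)
E
python3 - <<'E'
from h import *
look(130,-.04,'w4'); print(state()['time'])
E
```

```text
17.725
```

View pics/w4.png

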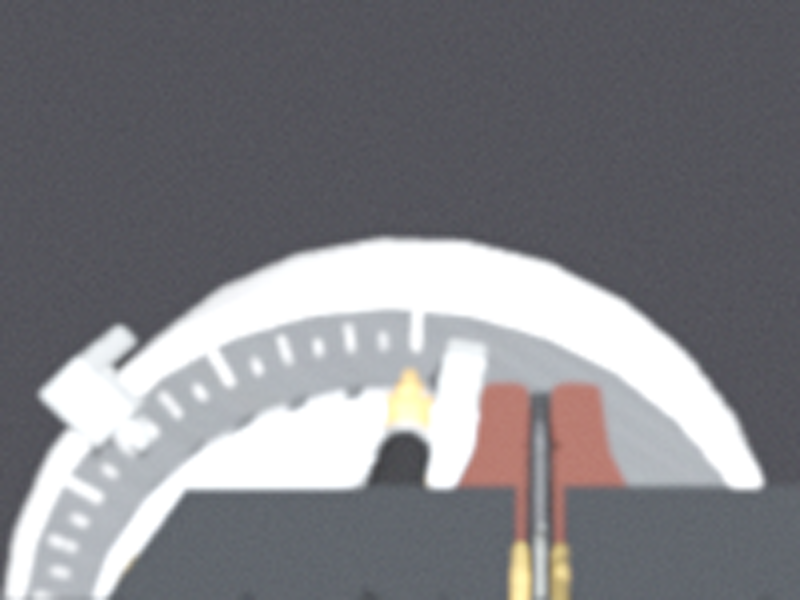

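```bash
python3 - <<'E'
from h import *
im=load('w4')
for n,u,v,z in [('ptr',409,370,.063),('mark_out',416.5,313,.05),('mark_in',417.5,350,.05),('stopL',448,343,.064),('stopR',486,348,.064),('ptrR',433,402,.063),('tipL',388,402,.063),('tick5',208,348,.05),('tick5in',231,385,.05)]:
    p=atz(im,190+u/4-.4,130+v/4-.4,z); d=p[:2]-C
    print(n,p.round(4),np.hypot(*d).round(4),np.rad2deg(np.arctan2(d[1],d[0]))%360)
a=im['frame'][205:260,270:330].astype(int)
b=np.clip((im['frame'][200:255,270:330].astype(float)-150)*2.4,0,255).astype(np.uint8)
cv2.imwrite('pics/w4c.png',cv2.resize(b,None,fx=10,fy=10,interpolation=cv2.INTER_CUBIC))
E
```

```text
ptr [0.4888 0.0141 0.063 ] 0.0902 126.15031623294509
mark_out [0.4824 0.0229 0.05  ] 0.1011 126.11973936080564
mark_in [0.4887 0.0154 0.05  ] 0.0912 125.72168315326948
stopL [0.4917 0.026  0.064 ] 0.0985 120.72320827509438
stopR [0.4996 0.0309 0.064 ] 0.0992 115.3319563048185
ptrR [0.4985 0.0114 0.063 ] 0.0825 121.81651266196944
tipL [0.49   0.0042 0.063 ] 0.0816 129.58018344300922
tick5 [ 0.4472 -0.0186  0.05  ] 0.1029 157.07996189986477
tick5in [ 0.4576 -0.023   0.05  ] 0.0916 157.0583584413736
```

View pics/w4c.png

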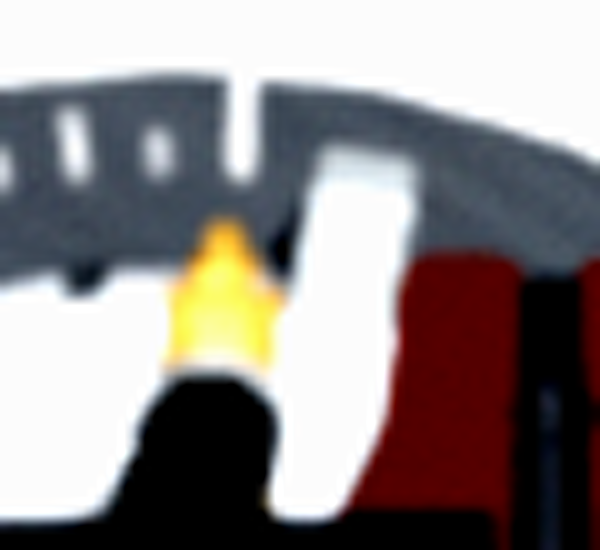

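```bash
python3 - <<'E'
from h import *
p,q=pose(126,-.036,.17); move_to(p,q); go(126,-.036); 
go(126,-.0185,v=.05)
s=-.0175; phi=126
while phi<165: 
    phi=min(phi+8,166); go(phi,s,v=.05); print(phi,np.round(ft(phi),1),round(state()['time'],2))
hold(.2)
go(phi,-.034); go(phi,-.034,.17,.15)
look(168,-.04,'w5'); print(state()['time'])
E
```

```text
134 [-1.1  0.5] 20.1
142 [-0.3  1.2] 20.46
150 [-1.7  0.4] 20.82
158 [-2.7  0.8] 21.18
166 [-0.6  1.4] 21.53
23.3833
```

View pics/w5.png

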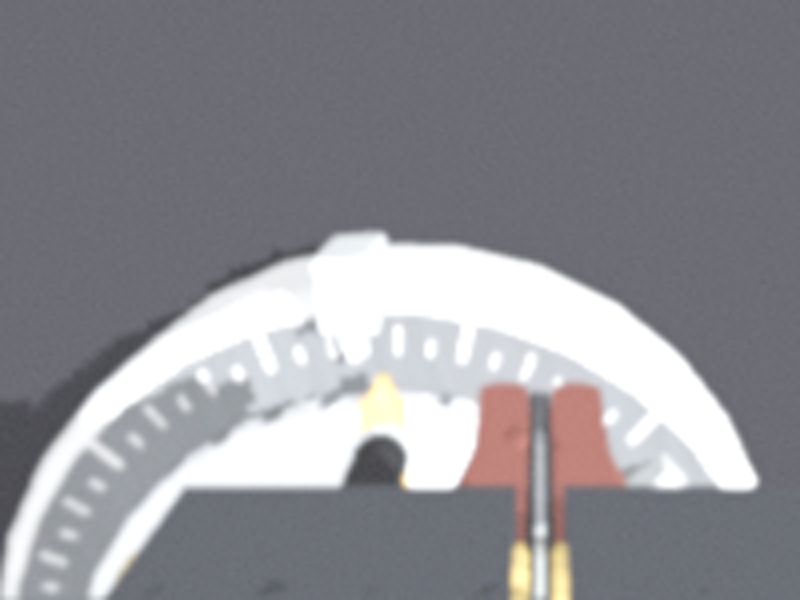

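```bash
cat >> h.py <<'E'
def crop10(f,x0,y0,w=60,h=55):
    b=np.clip((load(f)['frame'][y0:y0+h,x0:x0+w].astype(float)-150)*2.4,0,255).astype(np.uint8)
    cv2.imwrite('pics/'+f+'c.png',cv2.resize(b,None,fx=10,fy=10,interpolation=cv2.INTER_CUBIC))
def ang(f,x0,y0,u,v,z):
    p=atz(load(f),x0+u/10-.45,y0+v/10-.45,z); d=p[:2]-C
    return np.r_[p[:2],np.hypot(*d),np.rad2deg(np.arctan2(d[1],d[0]))%360].round(4)
E
python3 -c "
from h import *
crop10('w5',250,190)"
```

```text
(no output)
```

View pics/w5c.png

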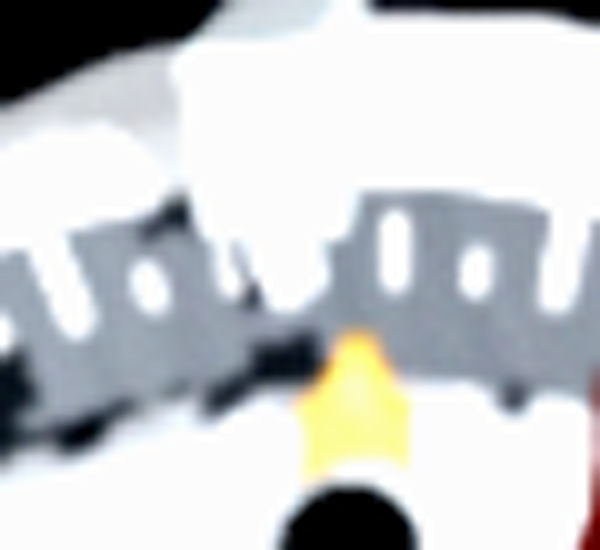

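```bash
python3 -c "
from h import *
for a in [(288,312,.055),(357,330,.063),(64,330,.05),(555,305,.05),(397,290,.05),(397,215,.05)]: print(a,ang('w5',250,190,*a))"
```

```text
(288, 312, 0.055) [ 4.519000e-01 -4.820000e-02  9.070000e-02  1.733271e+02]
(357, 330, 0.063) [ 4.528000e-01 -4.010000e-02  9.120000e-02  1.682153e+02]
(64, 330, 0.05) [ 4.504000e-01 -7.240000e-02  9.260000e-02  1.884896e+02]
(555, 305, 0.05) [ 4.583000e-01 -2.230000e-02  9.120000e-02  1.565116e+02]
(397, 290, 0.05) [ 4.534000e-01 -3.780000e-02  9.110000e-02  1.667503e+02]
(397, 215, 0.05) [ 4.456000e-01 -3.590000e-02  9.910000e-02  1.667015e+02]
```

```bash
python3 - <<'E'
from h import *
p,q=pose(166,-.034,.17); move_to(p,q); go(166,-.034); go(166,-.0185,v=.05)
go(170.6,-.0175,v=.03); hold(.3)
go(170.6,-.034); go(170.6,-.034,.17,.15)
look(173,-.028,'w6',r=.105); print(state()['time']); crop10('w6',270,180)
E
```

```text
27.6417
```

View pics/w6c.png

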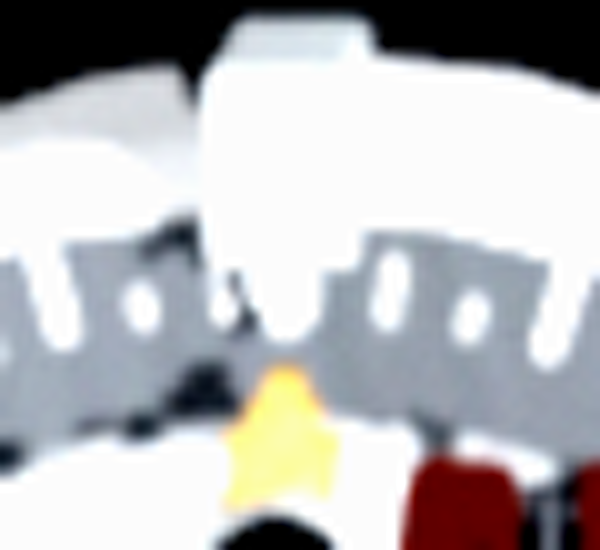

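```bash
python3 -c "
from h import *
for a in [(289,340,.055),(288,368,.063),(284,460,.063)]:
    print(a,ang('w6',270,180,*a))
im=load('w6')
for c in ([.542,-.0587],[.544,-.0587],[.543,-.0575],[.543,-.06]):
  c=np.array(c); f=[]
  for u,v,z in [(289,340,.055),(288,368,.063)]:
    d=atz(im,270+u/10-.45,180+v/10-.45,z)[:2]-c; f.append(np.rad2deg(np.arctan2(d[1],d[0]))%360)
  print(c,f)
"
```

```text
(289, 340, 0.055) [ 4.51700e-01 -4.73000e-02  9.11000e-02  1.72786e+02]
(288, 368, 0.063) [ 4.521000e-01 -4.670000e-02  9.070000e-02  1.723951e+02]
(284, 460, 0.063) [ 4.615000e-01 -4.850000e-02  8.120000e-02  1.727621e+02]
[ 0.542  -0.0587] [np.float64(172.78600943255134), np.float64(172.3951248332805)]
[ 0.544  -0.0587] [np.float64(172.94066503724338), np.float64(172.5588303892174)]
[ 0.543  -0.0575] [np.float64(173.6064559982472), np.float64(173.22287097123885)]
[ 0.543 -0.06 ] [np.float64(172.06274402548502), np.float64(171.67365552272616)]
```

```bash
python3 - <<'E'
from h import *
p,q=pose(170.6,-.034,.17); move_to(p,q); go(170.6,-.034); go(170.6,-.0185,v=.05)
go(171.1,-.0175,v=.03); hold(.3)
go(171.1,-.034); go(171.1,-.034,.17,.15)
look(173,-.028,'w7',r=.105); print(state()['time']); crop10('w7',270,180)
a,b=load('w6')['frame'],load('w7')['frame']
def tip(f):
    g=f[210:235,288:312].astype(int); m=(g[:,:,2]-g[:,:,0])>50
    y,x=np.nonzero(m); return x.mean()+288,y.mean()+210,m.sum()
print(tip(a),tip(b))
E
```

```text
31.75
(np.float64(305.3333333333333), np.float64(225.44444444444446), np.int64(9)) (np.float64(304.44444444444446), np.float64(225.66666666666666), np.int64(9))
```

View pics/w7c.png

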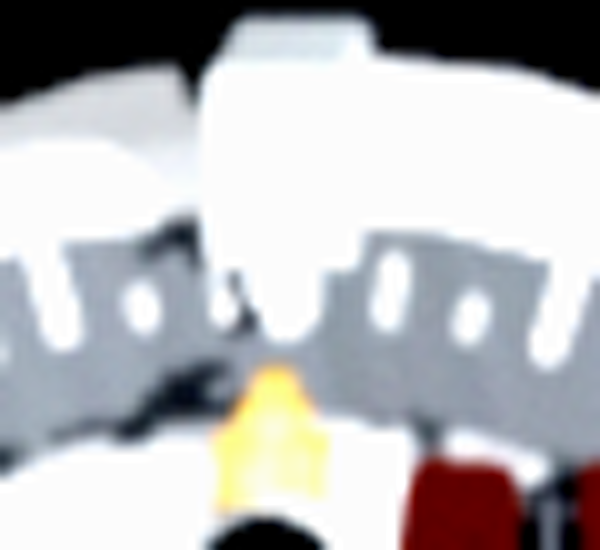

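```bash
python3 - <<'E'
from h import *
look(173,.028,'w8',r=.105); print(state()['time']); crop10('w8',315,180)
for a in [(289,340,.055),(274,368,.063)]: print(ang('w7',270,180,*a))
E
```

```text
32.3833
[ 4.517000e-01 -4.730000e-02  9.110000e-02  1.727914e+02]
[ 4.520000e-01 -4.810000e-02  9.070000e-02  1.732642e+02]
```

```bash
python3 - <<'E'
from h import *
for f,x0 in(('w7',288),('w8',326)):
    F=load(f)['frame'].astype(int); print(f,x0)
    for y in range(205,228): print(y,' '.join('%3d%s'%(p.mean(),'*' if p[2]-p[0]>35 else ' ') for p in F[y,x0:x0+26]))
E
```

```text
w7 288
205 199  188  235  255  255  255  255  255  255  255  255  255  255  255  255  255  255  255  229  221  237  248  235  220  216  215 
206 210  198  225  255  255  255  255  255  255  255  255  255  255  255  255  255  255  245  223  228  255  255  252  225  216  216 
207 218  213  230  251  244  221  249  255  255  255  255  255  255  255  243  229  228  222  220  233  255  255  255  226  216  215 
208 220  219  233  250  243  213  243  255  255  255  255  255  255  255  237  218  217  217  220  237  255  255  254  225  217  215 
209 220  221  230  252  255  228  235  255  255  255  255  255  255  255  235  216  216  217  221  245  255  255  249  223  217  216 
210 219  220  228  255  255  245  214  251  255  255  255  255  255  255  232  216  215  216  222  252  255  255  241  220  218  217 
211 219  221  225  254  255  243  191  210  255  255  255  255  255  255  224  215  216  217  222  250  255  255  235  219  217  215 
212 220  220  222  234  241  215  184  199  248  255  255  255  255  239  219  214  215  216  219  236  253  248  229  219  216  217 
213 218  221  220  22
[... 4376 characters left out ...]
  227  228  229  231  237* 241*
223 218  214  201  195  197  199  205  213  223  223  205  180  172  189  216  236  241  242  243  244  242  236  235* 235* 238* 241*
224 211  214  208  207  212  220  227  230  235  233  221  206  207  224  247  255  255  255  255  254  248  240  236* 237* 240* 244 
225 205  221  224  222  218  217  216  218  219  220  214  212  227  255  255  255  255  255  255  255  255  245  238* 239* 243  247 
226 207  223  217  202  190  183  180* 180* 181  184  185  188  217  255  255  255  255  255  255  255  255  250  240* 240* 246  249 
227 201  213  196  169* 155* 152* 152* 153* 152* 151* 153* 158* 188  255  255  255  255  255  255  255  255  253  240* 241* 245  249
```

```bash
python3 - <<'E'
from h import *
F=load('w8')['frame'].astype(int)
for y in range(210,224): print(y,' '.join('%3d%s'%(p.mean(),'*' if p[2]-p[0]>35 else ' ') for p in F[y,346:364]))
def A(f,u,v,z):
    d=atz(load(f),u,v,z)[:2]-C; return np.rad2deg(np.arctan2(d[1],d[0]))%360
print(A('w7',298.3,213.3,.055),A('w7',297.2,217,.063),A('w7',297.0,218,.063))
E
```

```text
210 252  229  184  172  214  255  255  255  255  255  255  238  217  215  216  230  255  255 
211 245  222  180  162  185  241  255  255  255  255  250  223  214  214  216  231  255  255 
212 225  203  183  178  189  230  255  255  255  255  232  215  213  215  217  226  245  252 
213 214  202  201  207  208  226  250  255  255  240  221  212  213  214  216  221  227  227 
214 216  212  215  217  218  223  229  232  231  222  216  213  213  213  215  216  218  217 
215 210  216  219  219  219  220  220  218  219  219  216  213  213  215  215  218  217  215 
216 194  209  217  220  218  218  217  218  220  219  217  214  213  213  215  216  217  215 
217 192  209  217  219  218  219  223* 229* 230* 231* 222  214  213  213  215  214  216  216 
218 203  211  217  217  218  220  231* 236* 238* 240* 231  217  212  213  213  215  215  216 
219 195  205  215  217  216  223* 234* 238* 240* 240* 236* 219  213  212  214  214  216  216 
220 177  190  210  217  223  232* 237* 241* 242* 240* 239* 230  218  213  213  215  215  215 
221 194  202  217  224  234* 238* 242* 246  246  244  242* 242  232  224  218  213  211  213 
222 227  228  229  231  237* 241* 245  249  248  246  244  245  246  245  241  231  224  224 
223 242  236  235* 235* 238* 241* 246  248  249  247  243  241* 244  252  255  255  255  254 
172.8825185911916 173.12129994705492 173.26501395486775
```

```bash
python3 - <<'E'
from h import *
def A(f,u,v,z):
    d=atz(load(f),u,v,z)[:2]-C; return np.rad2deg(np.arctan2(d[1],d[0]))%360
print(A('w8',353.4,213.3,.055),A('w8',353.7,217,.063))
p=state()['ee_pos']; move_l([p[0]-.02,p[1],.26],.15); hold(.3)
im=get_image('top');print(state()['time'],state()['ft_force'])
a=load('t0')['frame'].astype(int);b=im['frame'].astype(int)
for n,(x0,y0,x1,y1) in dict(bottle=(175,195,210,228),tin=(412,215,450,255),brush=(295,135,320,190)).items():
    print(n,np.abs(a-b)[y0:y1,x0:x1].mean().round(2))
job_done()
E
```

```text
172.8363584916909 173.1308551822743
33.5 [ 0.82138626  0.22601508 -0.06718278]
bottle 1.74
tin 36.67
brush 1.55
the job is handed in; nothing more can be done
```

The lever was pushed home against the stop, then back until the pointer sat opposite the rider's nose. The job is handed in at about 33.5 s of the 64 s. I used only the outside of the closed fingers, never a pinch, and the hand finished raised clear of everything.

- **Zero end:** the push force climbed steadily from about 3 N to 15 N. A close picture showed the pointer's shoulder against the stop block and its tip in line with the zero mark (126.1° against about 126°).
- **Final setting:** two close views from opposite sides put the pointer 0.2–0.4° past the nose, which is under 0.7 mm at the tip. An earlier reading of one of these views, taken off the enlarged picture by eye, gave 0.5°. My measurement error is about 0.4°, so I left it there.
- **Rider:** its measured angle stayed at 172.4–173.3° throughout, so I saw no movement.
- **Bottle and brush:** the before and after top pictures match at both places.
- **Tin:** its patch of the top picture did not match (mean difference 37 grey levels). I think that was the arm or its shadow in view, since the hand never went near the tin, but I did not confirm it.
- **Specimen:** I did not re-check it at the end. The fingertips stayed about 10 mm above its top and kept to the ring and scale side.

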